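# Release the ratchet brake of the film roll stand

### The arm

A 7-joint arm with a two-finger parallel gripper is mounted at the origin on the work surface. World frame = base frame: x ahead of the robot, y to its left, z up, the work surface at z = 0. Lengths are in m, angles in rad, forces in N, time in s.
With the tool pointing down it reaches from about 0.425 to 0.925 m from the base axis. Payload 6.8 kg.
Tool frame: the origin (TCP) lies at the very end of the fingers, on their centre line; the grasp point (between the pads) lies 19 mm behind it; z points along the fingers, y is the line along which they close (so a half turn about z gives the same grasp; the last joint's range is limited). The gripper opens to 85 mm and grips with 20 to 120 N. Pads are 22 mm wide; open, the fingers measure 114 mm over their backs; the gripper's body (76 mm by 85 mm) begins 54 mm behind the grasp point. The pads swing forward as they close: fully open they stand 13 mm farther back than shut.
Start: joints at [-1.273, 0.477, 0.022, 1.555, -0.011, 1.109, -0.083], TCP at [0.266, 0.62, 0.231] pointing down, gripper open.
Joint ranges: [-2.96, 2.96], [-0.34, 2.1], [-1.41, 1.46], [0.24, 2.44], [-1.37, 4.51], [0.17, 1.92], [-2.96, 2.96]. Speed limits (rad/s): [2.39, 2.39, 3.14, 3.14, 3.14, 3.14, 3.14].

### API

Orientations are given as a rotation vector (axis times angle).
In Python, from bench import r gives the robot as it stands.
- The arm moves only by the shell command python3 -m jog 'ROWS' [FORCE]. ROWS is JSON, a list of rows, each an object of numbers: "fingers": the finger opening in m, from 0 to 0.0854; "x", "y", "z": the shift along the tool's x, y, z in m; "rx", "ry", "rz": the turn, a rotation vector about the tool's x, y, z in degrees. In form: [{"fingers": .., "x": .., "y": .., "z": .., "rx": .., "ry": .., "rz": ..}, ...]. A call has 1 to 8 rows; each row shifts and turns the commanded pose from where the row before left it, along the tool's axes as they then stand; what a row does not reach is not made up. A row lasts 1/8 s, in which the tool goes at most 62.5 mm and 10.7 degrees, less where a joint would pass 70% of its speed; a pose out of reach is approached as far as the arm can. A call is refused whole if a number of a shift passes 0.0625 or a number of a turn 10.7, either way. A call with a gripper value outside its range is refused whole. The fingers move at their own pace and stop on an object; FORCE is the grip in N (left out, the last holds). Time passes only in rows, so rows that do not move let the fingers close. It gives the time, the measured TCP pose, the force, the opening and the grip force at its end, in the units of the state.
- r.get_obs(): the state, without advancing time (a new reading comes with each control period).
- r.grab_frame(name): name is "scene" or "top" or "wrist"; returns (picture, depth): 420x560x3 uint8, red, green, blue; 420x560 float32, m along the optical axis (not along the pixel's ray), 0 where there is no reading.
- r.get_calibration(name): a dict with "mtx" (3x3 intrinsics, pixels), "dist" ([k1, k2, p1, p2, k3] as OpenCV has them; the pictures are not rectified), "extrinsics" (4x4, takes a point from camera to world coordinates). Camera axes: x right, y down, z forward; pixel columns grow to the right and rows downward; lengths in m; the calibration is good to about 2 mm. A picture is of the moment at which its call begins: read the wrist's pose just before it. get_calibration takes no time and is no camera call; for the wrist camera it gives the pose at the moment of the call.
- r.hand_in(): hands the job in; it is judged then, once.
Trained networks look in the newest picture that a camera, given by its name, has taken for a name from the list of things; names that differ only in an ending like _2 or _b are one class to them, and where a whole thing is asked for, a point or a joint stands for the part that bears it (a point fixed in the world has none). Each returns a list of dicts, best first, with "score" (0 to 1); they miss things now and then, are a little off and sometimes report something else, mostly with a low value. They report only what shows in the picture. A call takes as long as a camera call.
- r.search_frame(target, camera): "xyz" ([x, y, z] in m, in world coordinates, good to about 4 mm: the middle of the surface that is visible of it).
- r.landmark_of(target, camera): "xyz" ([x, y, z] in m, in world coordinates, good to about 4 mm: a listed point, or the origin of a listed thing).
The state is a dict: "clock": time; "joints": joint angles; "qvel": joint speeds; "tau": joint torques, N m; "tcp_pos": TCP position; "orientation": TCP orientation; "contact_force": force on the tool from outside, world axes, zero at the start; "moment": the same for the moment, N m; "grip_width": finger opening in m; "gripper_force": force on a finger pad.
Only numpy, scipy, OpenCV 4.12 (cv2) and the standard library are available. Lean on these libraries where they do the work, as an engineer would, in place of code of your own. Each camera call takes 0.05 s, during which the arm holds its last target. There are 200 camera calls.

### The job

The brake of the packing-film roll stand is on: its hand lever is held up by the pawl on the toothed quadrant. Press the thumb latch on top of the lever's grip to free the pawl and, keeping it pressed, push the lever all the way down without letting it slam, then let go so that the latch springs back up and its pawl drops into the bottom notch. Use the fingertips only: grip and lift nothing, and leave the other things on the bench where they are.

Things in the scene. Friction and masses are not known exactly. Their poses are not given: they have to be found in the camera images.
- roll_stand: bench stand with a roll of bubble film (168 mm across, 200 mm long, top 235 mm above the table), fixed. Origin on the table top under the lever's pivot; z up; the lever swings in its x-z plane and points along its -x; the roll lies to its +y: a cross shaft at the pivot with a bearing 72 mm to +y, the roll's frame from 100 mm. Base plate 10 mm thick, from 60 mm on the -x side of the origin.
- lever_pivot (a point): axis of the brake lever, 115 mm above the table, level, along the stand's y. The toothed quadrant (steel plate, outer radius 83 mm, up to 200 mm above the table) stands around it.
- brake_lever (a joint): lever angle (rad): 0 = top of its travel, where the lever rises 0.36 rad above level from the pivot towards the stand's -x; grows as it goes down (rise = 0.36 - value); 0.600 = bottom stop, brake off. A pawl catches every 0.153 rad and stops the lever from going down unless the latch is pressed. The pivot is stiff (friction about 2.5 N m); the lever stays where it is left.
- thumb_latch (a joint): angle of the thumb latch to the lever (rad): 0 = sprung up, pawl down between two teeth; 0.22 = pressed right down on the grip; above 0.15 the pawl is clear of the teeth. It takes 6 to 9 N on the middle of the pad to press and springs back when let go; pushing the pressed latch further drives the lever down (9 to 13 N in all).
- latch_pad (a point): middle of the upper face of the latch's thumb pad, a steel plate 75 mm long (along the lever), 26 mm wide, over the grip; moves with latch and lever. Pressed, the pad is parallel to the lever, this point 171 mm out from the pivot along the lever's axis and 22 mm above the axis; released, the pad's outer end is tipped up by 0.22 rad and this point is 18 mm higher.
- lever_end (a point): middle of the free end of the lever's black round grip (28 mm thick, from 122 to 234 mm from the pivot, on the lever's axis; the part between is a grey fork that straddles the quadrant).
- tape_roll: roll of packing tape lying flat on the table, 104 mm across, 48 mm high, origin at the centre of its underside. Leave alone.
- oil_can: upright oil can, 52 mm across, 150 mm high, origin under its centre. Leave alone.
- mug: white mug, 80 mm across, 85 mm high, origin under its centre. Leave alone.
- wrench: open-ended wrench lying on the table, 170 mm long. Leave alone.
- carton: small carton 110 x 80 x 55 mm, origin under its centre. Leave alone.
- hammer: hammer lying on the table, 270 mm long. Leave alone.

How it is judged:
By the outcome, as a careful person would: the job done as asked, in the order asked, and still so for the second after the job is handed in, with the robot touching nothing.
It also fails if it takes over 43 s, if anything falls off the work surface, if the arm or the gripper's body presses on something with over 40 N, if the wrist force passes 120 N, or if a joint passes its speed limit or range.

## Working session

There is one attempt and no reset: what is moved stays moved. The work goes in short steps, Python scripts to look and compute and a shell command to move; the robot and the scene stay as the last step left them, time stands still between calls to the robot, and variables do not carry over. Pictures are saved under pics/ and viewed, at most 10 in all, crops included, and the job is handed in when it is done.

```bash
mkdir -p pics
python3 - <<'E'
from bench import r
import cv2, numpy as np
o=r.get_obs(); print({k:np.round(v,3) for k,v in o.items()})
ims=[]
for c in ("scene","top"):
    im,d=r.grab_frame(c); cv2.imwrite(f"pics/{c}0.png",im[...,::-1])
    for t in ("roll_stand","lever_pivot","latch_pad","lever_end","oil_can","mug","tape_roll","carton","hammer","wrench"):
        L=r.landmark_of(t,c); print(c,t,[(np.round(a["xyz"],3),round(a["score"],2)) for a in L[:2]])
E
```

```text
{'clock': np.float64(0.0), 'joints': array([-1.273,  0.478,  0.022,  1.556, -0.011,  1.109, -0.083]), 'qvel': array([ 0.   ,  0.001, -0.001, -0.002, -0.004,  0.   ,  0.   ]), 'tau': array([-0.0000e+00, -5.9645e+01,  1.6080e+00, -2.8120e+01,  1.2000e-02,
        1.0000e-02,  0.0000e+00]), 'tcp_pos': array([0.266, 0.62 , 0.23 ]), 'orientation': array([-6.330e-01, -3.077e+00,  3.000e-03]), 'contact_force': array([-0.489, -0.126, -0.303]), 'moment': array([ 0.028, -0.057,  0.003]), 'gripper_force': np.float64(0.0), 'grip_width': np.float64(0.085)}
scene roll_stand [(array([ 0.675, -0.1  , -0.   ]), 0.73)]
scene lever_pivot [(array([ 0.675, -0.103,  0.118]), 0.91)]
scene latch_pad [(array([ 0.531, -0.142,  0.193]), 0.85)]
scene lever_end [(array([ 0.455, -0.17 ,  0.168]), 0.95), (array([ 0.631, -0.372,  0.   ]), 0.61)]
scene oil_can [(array([ 0.749, -0.247, -0.005]), 0.91), (array([ 0.628, -0.368,  0.   ]), 0.35)]
scene mug [(array([0.502, 0.002, 0.   ]), 0.59), (array([ 0.63 , -0.366,  0.   ]), 0.29)]
scene tape_roll [(array([ 0.616, -0.258, -0.004]), 0.58)]
scene carton [(array([0.44 , 0.09 , 0.003]), 0.66), (array([ 0.695, -0.422,  0.001]), 0.16)]
scene hammer [(array([ 0.695, -0.42 , -0.003]), 0.94)]
scene wrench [(array([ 0.63 , -0.369,  0.   ]), 0.61)]
top roll_stand [(array([ 0.675, -0.099,  0.005]), 0.83), (array([ 0.614, -0.254, -0.001]), 0.44)]
top lever_pivot [(array([ 0.676, -0.101,  0.114]), 0.68)]
top latch_pad [(array([ 0.532, -0.146,  0.193]), 0.55)]
top lever_end [(array([ 0.463, -0.171,  0.171]), 0.59), (array([ 0.442,  0.088, -0.003]), 0.39)]
top oil_can [(array([ 0.749, -0.251, -0.001]), 0.84)]
top mug [(array([0.497, 0.002, 0.002]), 0.65)]
top tape_roll [(array([ 0.614, -0.256,  0.001]), 0.64), (array([ 0.697, -0.42 ,  0.001]), 0.64)]
top carton [(array([ 0.438,  0.088, -0.003]), 0.57)]
top hammer [(array([ 0.694, -0.421, -0.001]), 0.55)]
top wrench [(array([ 0.626, -0.368, -0.   ]), 0.74)]
```

View pics/scene0.png

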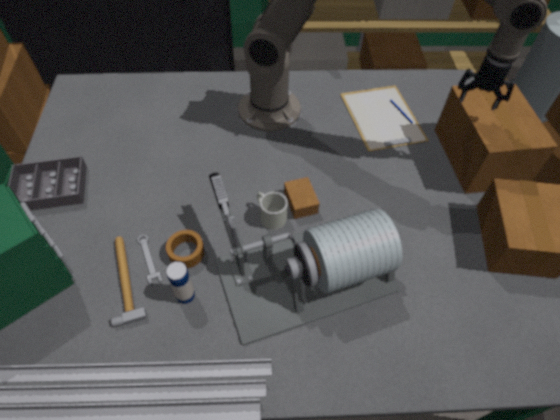

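View pics/top0.png

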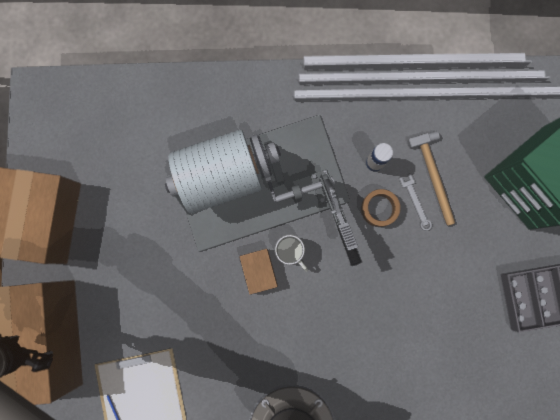

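The scene picture shows the black grip end at about (213,180), the latch at (222,195) and the quadrant near (238,250). The mug at (272,208) is clear of it, and the top view agrees. The detected points fit the given geometry: the rise is about 0.22 rad and the pad is near z 0.193. I'll close the fingers, lift and traverse.

```bash
python3 -m jog '[{"fingers":0,"z":-0.05},{"z":-0.04},{"x":-0.034,"y":-0.0376},{"x":-0.034,"y":-0.0376},{"x":-0.034,"y":-0.0376},{"x":-0.034,"y":-0.0376},{"x":-0.034,"y":-0.0376},{"x":-0.034,"y":-0.0376}]' 30
python3 -m jog '[{"x":-0.034,"y":-0.0376},{"x":-0.034,"y":-0.0376},{"x":-0.034,"y":-0.0376},{"x":-0.034,"y":-0.0376},{"x":-0.034,"y":-0.0376},{"x":-0.034,"y":-0.0376},{"x":-0.034,"y":-0.0376},{"x":-0.034,"y":-0.0376}]'
python3 -m jog '[{"x":-0.034,"y":-0.0376},{"x":-0.02,"y":-0.02},{"rz":9.8},{"rz":9.8},{"rz":9.8},{"rz":9.8},{"rz":9.8},{}]'
```

```text
validation failed for argument at $[0]...
validation failed for argument at $[0]...
validation failed for argument at $[0]...
```

```bash
python3 -m jog '[{"fingers":0,"x":0,"y":0,"z":-0.05,"rx":0,"ry":0,"rz":0},{"fingers":0,"x":0,"y":0,"z":-0.04,"rx":0,"ry":0,"rz":0}]' 30; python3 -m jog --help | head -20
```

```text
clock: 1.35
tcp_pos: [0.2665, 0.6202, 0.3228]
orientation: [0.633, 3.077, 0.0]
contact_force: [0.5, 0.8, -0.2]
grip_width: 0.0517
gripper_force: 0.0invalid input: not JSON, or not a number
```

All seven keys are needed in each row.

```bash
python3 -m jog '[{"fingers":0,"x":-0.034,"y":-0.0376,"z":0,"rx":0,"ry":0,"rz":0},{"fingers":0,"x":-0.034,"y":-0.0376,"z":0,"rx":0,"ry":0,"rz":0},{"fingers":0,"x":-0.034,"y":-0.0376,"z":0,"rx":0,"ry":0,"rz":0},{"fingers":0,"x":-0.034,"y":-0.0376,"z":0,"rx":0,"ry":0,"rz":0},{"fingers":0,"x":-0.034,"y":-0.0376,"z":0,"rx":0,"ry":0,"rz":0},{"fingers":0,"x":-0.034,"y":-0.0376,"z":0,"rx":0,"ry":0,"rz":0},{"fingers":0,"x":-0.034,"y":-0.0376,"z":0,"rx":0,"ry":0,"rz":0},{"fingers":0,"x":-0.034,"y":-0.0376,"z":0,"rx":0,"ry":0,"rz":0}]'
```

```text
clock: 2.35
tcp_pos: [0.398, 0.2348, 0.3216]
orientation: [0.633, 3.077, 0.001]
contact_force: [1.4, 0.5, -1.2]
grip_width: -0.0002
gripper_force: 0.0
```

```bash
python3 -m jog '[{"fingers":0,"x":-0.034,"y":-0.0376,"z":0,"rx":0,"ry":0,"rz":0},{"fingers":0,"x":-0.034,"y":-0.0376,"z":0,"rx":0,"ry":0,"rz":0},{"fingers":0,"x":-0.034,"y":-0.0376,"z":0,"rx":0,"ry":0,"rz":0},{"fingers":0,"x":-0.034,"y":-0.0376,"z":0,"rx":0,"ry":0,"rz":0},{"fingers":0,"x":-0.034,"y":-0.0376,"z":0,"rx":0,"ry":0,"rz":0},{"fingers":0,"x":-0.034,"y":-0.0376,"z":0,"rx":0,"ry":0,"rz":0},{"fingers":0,"x":-0.034,"y":-0.0376,"z":0,"rx":0,"ry":0,"rz":0},{"fingers":0,"x":0,"y":0,"z":0,"rx":0,"ry":0,"rz":0}]'
```

```text
clock: 3.35
tcp_pos: [0.5126, -0.1037, 0.3216]
orientation: [0.644, 3.074, -0.003]
contact_force: [0.6, 0.7, -0.5]
grip_width: 0.0002
gripper_force: 0.0
```

```bash
python3 -m jog '[{"fingers":0,"x":-0.025,"y":-0.038,"z":0,"rx":0,"ry":0,"rz":0},{"fingers":0,"x":0,"y":0,"z":0,"rx":0,"ry":0,"rz":9.8},{"fingers":0,"x":0,"y":0,"z":0,"rx":0,"ry":0,"rz":9.8},{"fingers":0,"x":0,"y":0,"z":0,"rx":0,"ry":0,"rz":9.8},{"fingers":0,"x":0,"y":0,"z":0,"rx":0,"ry":0,"rz":9.8},{"fingers":0,"x":0,"y":0,"z":0,"rx":0,"ry":0,"rz":9.8},{"fingers":0,"x":0,"y":0,"z":0,"rx":0,"ry":0,"rz":0}]'
cat > m.py <<'E'
from bench import r
import cv2, numpy as np, sys
from scipy.spatial.transform import Rotation as R
def st():
    o=r.get_obs(); Rm=R.from_rotvec(o["orientation"]).as_matrix()
    print(round(float(o["clock"]),2),np.round(o["tcp_pos"],4),"F",np.round(o["contact_force"],1),"\ntool x,y,z cols\n",np.round(Rm,3)); return o,Rm
def look(c,name=None):
    im,d=r.grab_frame(c)
    if name: cv2.imwrite(f"pics/{name}.png",im[...,::-1])
    P={}
    for t in ("lever_pivot","latch_pad","lever_end"):
        L=r.landmark_of(t,c); P[t]=[(np.round(a["xyz"],4),round(a["score"],2)) for a in L[:1]]; print(c,t,P[t])
    return im,d
E
python3 -c "
from m import *
st(); look('wrist','w1'); look('scene','s1'); look('top','t1')"
```

```text
clock: 4.22
tcp_pos: [0.5204, -0.143, 0.3212]
orientation: [-1.848, -2.54, -0.001]
contact_force: [0.2, -0.3, -0.7]
grip_width: -0.0001
gripper_force: 0.0
4.22 [ 0.5204 -0.143   0.3212] F [ 0.2 -0.3 -0.7] 
tool x,y,z cols
 [[-0.308  0.952 -0.   ]
 [ 0.952  0.308  0.001]
 [ 0.001  0.    -1.   ]]
wrist lever_pivot [(array([ 0.6767, -0.099 ,  0.1185]), 0.95)]
wrist latch_pad [(array([ 0.5277, -0.1431,  0.1966]), 0.69)]
wrist lever_end [(array([ 0.4624, -0.166 ,  0.17  ]), 0.85)]
scene lever_pivot [(array([ 0.6748, -0.1051,  0.1191]), 0.69)]
scene latch_pad [(array([0.4993, 0.0036, 0.0006]), 0.74)]
scene lever_end [(array([ 0.4581, -0.1688,  0.1682]), 0.65)]
top lever_pivot [(array([ 0.6802, -0.0957,  0.1146]), 0.6)]
top latch_pad [(array([ 0.5321, -0.146 ,  0.1938]), 0.69)]
top lever_end []
```

View pics/w1.png

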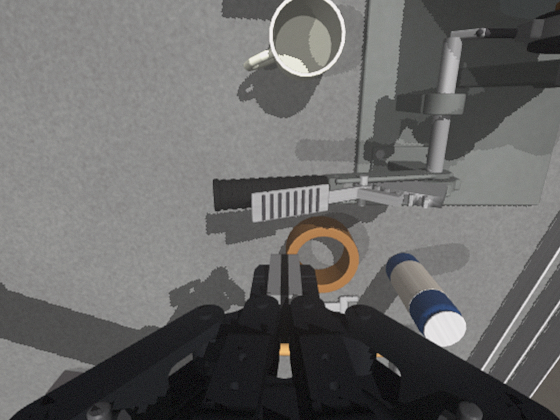

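The wrist view shows the ribbed pad centred at about (290,203), the grip end at (215,193) and the fingertip at (285,260). I'll check the pad with depth.

```bash
python3 -c "
from m import *
im,d=r.grab_frame('wrist'); c=r.get_calibration('wrist')
for u,v in [(256,210),(290,196),(290,203),(290,211),(322,199),(275,204),(305,202),(225,195)]:
    z=float(d[v,u]); p=cv2.undistortPoints(np.array([[[u,v]]],float),np.array(c['mtx']),np.array(c['dist']))[0,0]
    w=np.array(c['extrinsics'])@np.array([p[0]*z,p[1]*z,z,1]); print(u,v,np.round(w[:3],4))
"
```

```text
256 210 [ 0.5002 -0.1601  0.2065]
290 196 [ 0.5248 -0.1438  0.1924]
290 203 [ 0.5267 -0.1496  0.1933]
290 211 [ 0.529  -0.1566  0.193 ]
322 199 [ 0.5548 -0.1413  0.1792]
275 204 [ 0.5141 -0.1521  0.2007]
305 202 [ 0.5399 -0.1466  0.1865]
225 195 [ 0.4702 -0.1637  0.1817]
```

```bash
python3 -m jog '[{"fingers":0,"x":-0.008,"y":-0.002,"z":0.02,"rx":0,"ry":0,"rz":0},{"fingers":0,"x":0,"y":0,"z":0.04,"rx":0,"ry":0,"rz":0},{"fingers":0,"x":0,"y":0,"z":0.03,"rx":0,"ry":0,"rz":0},{"fingers":0,"x":0,"y":0,"z":0.015,"rx":0,"ry":0,"rz":0},{"fingers":0,"x":0,"y":0,"z":0.006,"rx":0,"ry":0,"rz":0},{"fingers":0,"x":0,"y":0,"z":0,"rx":0,"ry":0,"rz":0}]'
```

```text
clock: 5.62
tcp_pos: [0.5213, -0.1525, 0.2108]
orientation: [1.852, 2.537, 0.001]
contact_force: [-0.7, -0.2, 0.6]
grip_width: 0.0002
gripper_force: 0.0
```

```bash
python3 -m jog '[{"fingers":0,"x":0,"y":0,"z":0.003,"rx":0,"ry":0,"rz":0},{"fingers":0,"x":0,"y":0,"z":0.003,"rx":0,"ry":0,"rz":0},{"fingers":0,"x":0,"y":0,"z":0.003,"rx":0,"ry":0,"rz":0},{"fingers":0,"x":0,"y":0,"z":0.003,"rx":0,"ry":0,"rz":0},{"fingers":0,"x":0,"y":0,"z":0,"rx":0,"ry":0,"rz":0}]'
```

```text
clock: 6.25
tcp_pos: [0.5213, -0.1524, 0.1987]
orientation: [1.852, 2.537, 0.001]
contact_force: [-1.4, 0.6, 6.3]
grip_width: 0.0001
gripper_force: 2.7
```

```bash
python3 -m jog '[{"fingers":0,"x":0,"y":0,"z":0.003,"rx":0,"ry":0,"rz":0},{"fingers":0,"x":0,"y":0,"z":0.003,"rx":0,"ry":0,"rz":0},{"fingers":0,"x":0,"y":0,"z":0.003,"rx":0,"ry":0,"rz":0},{"fingers":0,"x":0,"y":0,"z":0.003,"rx":0,"ry":0,"rz":0},{"fingers":0,"x":0,"y":0,"z":0,"rx":0,"ry":0,"rz":0}]'
```

```text
clock: 6.88
tcp_pos: [0.5214, -0.153, 0.1869]
orientation: [1.852, 2.536, 0.001]
contact_force: [-1.2, -0.5, 7.5]
grip_width: -0.0
gripper_force: 3.2
```

```bash
python3 -m jog '[{"fingers":0,"x":0,"y":0,"z":0.003,"rx":0,"ry":0,"rz":0},{"fingers":0,"x":0,"y":0,"z":0.003,"rx":0,"ry":0,"rz":0},{"fingers":0,"x":0,"y":0,"z":0.003,"rx":0,"ry":0,"rz":0},{"fingers":0,"x":0,"y":0,"z":0.003,"rx":0,"ry":0,"rz":0},{"fingers":0,"x":0,"y":0,"z":0,"rx":0,"ry":0,"rz":0}]'
python3 -c "
from m import *
look('scene','s2')
im=cv2.imread('pics/s2.png')[130:290,160:320]; cv2.imwrite('pics/s2c.png',cv2.resize(im,None,fx=3.5,fy=3.5))"
```

```text
clock: 7.5
tcp_pos: [0.5211, -0.1532, 0.175]
orientation: [1.853, 2.536, -0.0]
contact_force: [-2.0, 0.1, 8.5]
grip_width: 0.0003
gripper_force: 3.7
scene lever_pivot [(array([ 0.676 , -0.1031,  0.1163]), 0.62)]
scene latch_pad []
scene lever_end []
```

View pics/s2c.png

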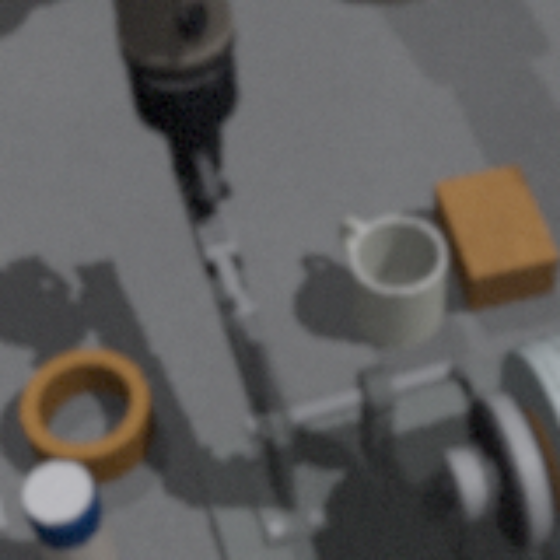

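```bash
python3 -m jog '[{"fingers":0,"x":0,"y":-0.0006,"z":0.004,"rx":0,"ry":0,"rz":0},{"fingers":0,"x":0,"y":-0.0006,"z":0.004,"rx":0,"ry":0,"rz":0},{"fingers":0,"x":0,"y":-0.0006,"z":0.004,"rx":0,"ry":0,"rz":0},{"fingers":0,"x":0,"y":-0.0006,"z":0.004,"rx":0,"ry":0,"rz":0},{"fingers":0,"x":0,"y":-0.0006,"z":0.004,"rx":0,"ry":0,"rz":0},{"fingers":0,"x":0,"y":-0.0006,"z":0.004,"rx":0,"ry":0,"rz":0}]'
```

```text
clock: 8.45
tcp_pos: [0.5161, -0.1549, 0.1507]
orientation: [-1.853, -2.535, 0.002]
contact_force: [-6.7, -1.8, 10.7]
grip_width: -0.0001
gripper_force: 4.7
```

```bash
python3 -m jog '[{"fingers":0,"x":0,"y":-0.0006,"z":0.004,"rx":0,"ry":0,"rz":0},{"fingers":0,"x":0,"y":-0.0006,"z":0.004,"rx":0,"ry":0,"rz":0},{"fingers":0,"x":0,"y":-0.0006,"z":0.004,"rx":0,"ry":0,"rz":0},{"fingers":0,"x":0,"y":-0.0006,"z":0.004,"rx":0,"ry":0,"rz":0},{"fingers":0,"x":0,"y":0,"z":0.004,"rx":0,"ry":0,"rz":0},{"fingers":0,"x":0,"y":0,"z":0.003,"rx":0,"ry":0,"rz":0}]'
```

```text
clock: 9.2
tcp_pos: [0.5133, -0.1558, 0.1274]
orientation: [-1.853, -2.534, 0.003]
contact_force: [-6.5, -3.2, 10.1]
grip_width: -0.0
gripper_force: 4.9
```

```bash
python3 -m jog '[{"fingers":0,"x":0,"y":0,"z":0.003,"rx":0,"ry":0,"rz":0},{"fingers":0,"x":0,"y":0,"z":0.003,"rx":0,"ry":0,"rz":0},{"fingers":0,"x":0,"y":0,"z":0.003,"rx":0,"ry":0,"rz":0},{"fingers":0,"x":0,"y":0,"z":0.003,"rx":0,"ry":0,"rz":0},{"fingers":0,"x":0,"y":0,"z":0.003,"rx":0,"ry":0,"rz":0},{"fingers":0,"x":0,"y":0,"z":0.003,"rx":0,"ry":0,"rz":0}]'
```

```text
clock: 9.95
tcp_pos: [0.513, -0.1558, 0.1093]
orientation: [-1.853, -2.534, 0.004]
contact_force: [-7.2, -3.9, 8.9]
grip_width: -0.0
gripper_force: 4.9
```

```bash
python3 -m jog '[{"fingers":0,"x":0,"y":0,"z":0.002,"rx":0,"ry":0,"rz":0},{"fingers":0,"x":0,"y":0,"z":0.002,"rx":0,"ry":0,"rz":0},{"fingers":0,"x":0,"y":0,"z":0.002,"rx":0,"ry":0,"rz":0},{"fingers":0,"x":0,"y":0,"z":0,"rx":0,"ry":0,"rz":0}]'
```

```text
clock: 10.45
tcp_pos: [0.5132, -0.1558, 0.1032]
orientation: [-1.853, -2.534, 0.004]
contact_force: [-5.9, -3.5, 6.9]
grip_width: 0.0003
gripper_force: 4.3
```

```bash
python3 -m jog '[{"fingers":0,"x":0,"y":0,"z":0.002,"rx":0,"ry":0,"rz":0},{"fingers":0,"x":0,"y":0,"z":0.002,"rx":0,"ry":0,"rz":0},{"fingers":0,"x":0,"y":0,"z":0.0015,"rx":0,"ry":0,"rz":0}]'
```

```text
clock: 10.82
tcp_pos: [0.5137, -0.1556, 0.098]
orientation: [-1.854, -2.535, 0.003]
contact_force: [-5.8, -1.9, 9.5]
grip_width: -0.0
gripper_force: 4.7
```

```bash
python3 -m jog '[{"fingers":0,"x":0,"y":0,"z":0.0015,"rx":0,"ry":0,"rz":0},{"fingers":0,"x":0,"y":0,"z":0.001,"rx":0,"ry":0,"rz":0}]'
```

```text
clock: 11.08
tcp_pos: [0.514, -0.1557, 0.0964]
orientation: [-1.854, -2.535, 0.001]
contact_force: [-9.7, 0.0, 23.6]
grip_width: 0.0002
gripper_force: 12.6
```

```bash
python3 -m jog '[{"fingers":0,"x":0,"y":0,"z":0.0005,"rx":0,"ry":0,"rz":0},{"fingers":0,"x":0,"y":0,"z":0,"rx":0,"ry":0,"rz":0},{"fingers":0,"x":0,"y":0,"z":0,"rx":0,"ry":0,"rz":0}]'
```

```text
clock: 11.45
tcp_pos: [0.514, -0.1557, 0.0963]
orientation: [-1.854, -2.535, 0.001]
contact_force: [-10.2, -0.5, 23.1]
grip_width: 0.0001
gripper_force: 12.4
```

It is on the bottom stop: z matches the predicted 0.096 and the force has risen. Now I'll let go gently and straight up.

```bash
python3 -m jog '[{"fingers":0,"x":0,"y":0,"z":-0.003,"rx":0,"ry":0,"rz":0},{"fingers":0,"x":0,"y":0,"z":-0.005,"rx":0,"ry":0,"rz":0},{"fingers":0,"x":0,"y":0,"z":-0.006,"rx":0,"ry":0,"rz":0},{"fingers":0,"x":0,"y":0,"z":-0.01,"rx":0,"ry":0,"rz":0},{"fingers":0,"x":0,"y":0,"z":-0.02,"rx":0,"ry":0,"rz":0},{"fingers":0,"x":0,"y":0,"z":-0.05,"rx":0,"ry":0,"rz":0},{"fingers":0,"x":0,"y":0,"z":-0.06,"rx":0,"ry":0,"rz":0},{"fingers":0,"x":0,"y":0,"z":-0.06,"rx":0,"ry":0,"rz":0}]'
python3 -m jog '[{"fingers":0,"x":0,"y":0,"z":0,"rx":0,"ry":0,"rz":0},{"fingers":0,"x":0,"y":0,"z":0,"rx":0,"ry":0,"rz":0}]'
python3 -c "
from m import *
look('wrist','w3'); look('top'); look('scene')"
```

```text
clock: 12.45
tcp_pos: [0.5153, -0.1536, 0.3109]
orientation: [1.851, 2.538, 0.001]
contact_force: [0.6, 0.3, 0.1]
grip_width: -0.0001
gripper_force: 0.0
clock: 12.7
tcp_pos: [0.5152, -0.1535, 0.3087]
orientation: [-1.851, -2.538, -0.001]
contact_force: [0.0, -0.4, -0.7]
grip_width: -0.0002
gripper_force: 0.0
wrist lever_pivot [(array([ 0.6764, -0.0993,  0.1172]), 0.83)]
wrist latch_pad [(array([ 0.5121, -0.1507,  0.1199]), 0.73)]
wrist lever_end [(array([ 0.4604, -0.17  ,  0.0598]), 0.78)]
top lever_pivot [(array([ 0.6776, -0.101 ,  0.113 ]), 0.84)]
top latch_pad [(array([ 0.5118, -0.15  ,  0.1195]), 0.53)]
top lever_end []
scene lever_pivot [(array([ 0.6764, -0.1032,  0.1157]), 0.78)]
scene latch_pad [(array([ 0.5145, -0.1473,  0.1138]), 0.67)]
scene lever_end [(array([ 0.4603, -0.1667,  0.0619]), 0.82)]
```

View pics/w3.png

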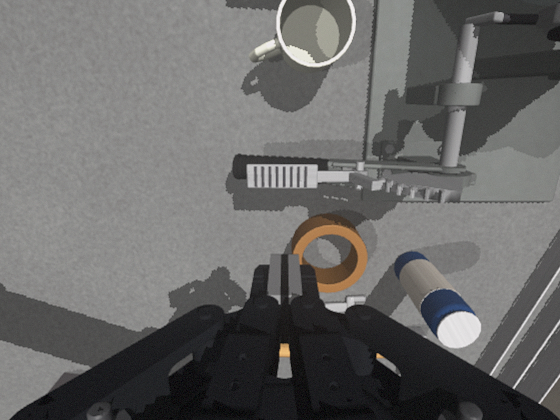

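The wrist view shows the lever down, with the grip end at (238,165), the pad at (282,177), and the mug, tape and can unmoved. I'll check the pad's tilt by depth; a released pad at the bottom should be about level at z 0.113.

```bash
python3 -c "
from m import *
im,d=r.grab_frame('wrist'); c=r.get_calibration('wrist')
for u,v in [(251,178),(268,177),(282,177),(312,176)]:
    z=float(d[v,u]); p=cv2.undistortPoints(np.array([[[u,v]]],float),np.array(c['mtx']),np.array(c['dist']))[0,0]
    w=np.array(c['extrinsics'])@np.array([p[0]*z,p[1]*z,z,1]); print(u,v,np.round(w[:3],4))
"
```

```text
251 178 [ 0.4815 -0.1657  0.1145]
268 177 [ 0.4982 -0.1594  0.1137]
282 177 [ 0.5122 -0.1547  0.1145]
312 176 [ 0.5419 -0.144   0.1145]
```

The pad is level at z 0.114, so the latch is released and the pawl is in the bottom notch.

```bash
python3 -c "
from bench import r
print(r.hand_in())"
```

```text
the job is handed in; nothing more can be done
None
```

The brake lever is down on its bottom stop, and the latch has sprung back up, so its pawl should be in the bottom notch; nothing else was touched, and I handed the job in after about 13 s of robot time.

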